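# Push the graphics card into the corner of the bench fixture

## Robot

A 6-joint arm with a two-finger parallel gripper is mounted at the origin on the work surface. World frame = base frame: x ahead of the robot, y to its left, z up, the work surface at z = 0. Lengths are in m, angles in rad, forces in N, time in s.
With the tool pointing down it reaches from about 0.3 to 0.775 m from the base axis. Payload 14.6 kg.
Tool frame: the origin (TCP) lies at the very end of the fingers, on their centre line; the grasp point (between the pads) lies 19 mm behind it; z points along the fingers, y is the line along which they close (so a half turn about z gives the same grasp; the last joint's range is limited). The gripper opens to 94 mm and grips with 3 to 60 N. Pads are 16 mm wide; open, the fingers measure 119 mm over their backs; the gripper's body (75 mm by 177 mm) begins 78 mm behind the grasp point.
Start: joints at [-0.067, 0.3, 1.521, -0, 1.321, -0.067], TCP at [0.55, -0, 0.205] pointing down, gripper open.
Joint ranges: [-3.03, 3.03], [-0.79, 2.21], [0.23, 2.52], [-1.04, 4.18], [0, 3.07], [-2.55, 2.55]. Speed limits (rad/s): [2.22, 2.22, 2.57, 3.14, 3.14, 3.14].

## Interface

Orientations are given as [roll, pitch, yaw] about the fixed x, y, z axes, in that order (R = Rz(yaw) Ry(pitch) Rx(roll)).
In Python, from station import ctrl gives the robot as it stands.
- The arm moves only by the shell command python3 -m pendant 'ROWS' [OPENING] [FORCE]. ROWS is JSON, a list of rows, each a list of 2 entries, a list of its own where there are three numbers: the shift along the world's x, y, z in cm, then the turn about the world's z in rad. A call has 1 to 20 rows; each row shifts and turns the commanded pose from where the row before left it; what a row does not reach is not made up. A row lasts 1/12 s, in which the tool goes at most 41.7 mm and 7.16 degrees, less where a joint would pass 70% of its speed; a pose out of reach is approached as far as the arm can. A call is refused whole if a number of a shift passes 4.17 or a number of a turn 0.125, either way. A call with a gripper value outside its range is refused whole. OPENING is the opening, from 0 (shut) to 1 (fully open), set as the call begins (- or left out, the last holds). The fingers move at their own pace and stop on an object; FORCE is the grip in N (left out, the last holds). Time passes only in rows, so rows that do not move let the fingers close. It gives the time, the measured TCP pose, the force, the opening and the grip force at its end, in the units of the state.
- ctrl.get_obs(): the state, without advancing time (a new reading comes with each control period).
- ctrl.camera(name): name is "scene" or "side" or "wrist"; returns a dict with "color" (480x640x3 uint8, red, green, blue), "intrinsics" (3x3 intrinsics, pixels), "camera_from_world" (4x4, takes a point from world to camera coordinates). Camera axes: x right, y down, z forward; pixel columns grow to the right and rows downward; lengths in m; the calibration is good to about 2 mm. A picture is of the moment at which its call begins. There is no depth.
- ctrl.hand_in(): hands the job in; it is judged then, once.
The state is a dict: "time_s": time; "qpos": joint angles; "joint_vel": joint speeds; "tau": joint torques, N m; "ee_pos": TCP position; "eef_rot": TCP orientation; "force": force on the tool from outside, world axes, zero at the start; "moment": the same for the moment, N m; "grip_width": finger opening in m; "grip_force": force on a finger pad.
Only numpy, scipy, OpenCV 4.12 (cv2) and the standard library are available. Lean on these libraries where they do the work, as an engineer would, in place of code of your own. Each camera call takes 0.05 s, during which the arm holds its last target. There are 200 camera calls.

## Task

The red graphics card lies askew on the repair bench. Push it along the bench with your fingers, without picking it up, until its long edge lies flush along the aluminium fence and its short end is up against the orange stop block. Leave everything else where it is, and finish with the hand clear of the card.

Things in the scene. Friction and masses are not known exactly. Their poses are not given: they have to be found in the camera images.
- card: Graphics card on its black cooler, red board up: a block 98 (its x) x 170 (its y) x 36 mm high, sides vertical; parts on top add 4 mm. Steel bracket at +y end, brass contacts along +x edge. Loose, 0.4 to 0.8 kg. Origin: centre of underside. Starts 0.1 to 0.14 m (centre) on the robot's side of the fence face, near its middle, +x edge towards the fence, turned up to 0.4 rad from it.
- edge_left (a point): Point at the bottom of the card where its +x long edge (the one towards the fence) meets its +y end
- edge_right (a point): Point at the bottom of the card where its +x long edge meets its -y end
- fence: Straight aluminium fence fixed to the bench, 460 mm long (its y), 26 mm high, 12 mm thick. Origin at bench level in the middle of the face that looks to the robot; that face is the plane x = 0 of its frame, and its +x points away from the robot. It may stand turned by up to 0.2 rad.
- stop: Orange stop block fixed to the bench in front of one end of the fence (left or right, it changes), parallel to it: 110 mm (its x) by 40 mm (its y) by 30 mm high, origin at the centre of its underside, 0.06 m in front of the fence face and 0.25 m along the fence from its middle. The face towards the middle of the fence is the stop.
- dish: Round steel parts dish, 60 mm across, 22 mm high, loose, at the other end of the fence, 0.06 m in front of its face and 0.25 m along it from its middle. Origin at the centre of its underside. Leave alone.
- bottle: White bottle with a steel cap, 56 mm across, 120 mm high, standing loose at the left. Origin at the centre of its underside. Leave alone.
- meter: Red hand-held meter, 80 by 150 by 39 mm high, lying loose at the right. Origin at the centre of its underside. Leave alone.
- mouse: Black computer mouse, 100 by 60 by 32 mm, lying loose at the far right. Origin at the centre of its underside. Leave alone.
- driver: Screwdriver with a yellow handle, 200 mm long, handle 26 mm thick, lying loose at the near right, roughly along x. Origin under its middle. Leave alone.
- brush: Flat brush with an orange handle, 200 mm long, 42 mm wide, 20 mm high, lying loose at the left, roughly along x. Origin under its middle. Leave alone.
- module: Green memory module, 130 by 32 by 7 mm high, lying loose on the near left. Origin at the centre of its underside. Leave alone.

How it is judged:
At the end, for the whole second after the job is handed in: Both ends of the card's long edge are within 4 mm of the fence face, its short end is within 5 mm of the orange stop block, it lies flat and at rest on the bench, and every other loose thing is within 15 mm of where it started (x of edge_left in the frame of fence between -0.004 and 0.004 m and x of edge_right in the frame of fence between -0.004 and 0.004 m and y of card in the frame of stop between -0.11 and 0.11 m and height (world z) of card below 0.004 m and angle between card's own z axis and vertical below 0.05 rad and linear speed of card below 0.01 m/s and distance of each of dish, bottle, meter, mouse, driver, brush, module from where it was at the start of the episode below 0.015 m); the robot touches nothing.
It fails at once if the card is lifted or tipped up (more than 10 mm off the bench or 0.15 rad) (height (world z) of card above 0.01 m or angle between card's own z axis and vertical above 0.15 rad).
It fails at once if another loose thing on the bench is shifted by more than 15 mm (distance of any of dish, bottle, meter, mouse, driver, brush, module from where it was at the start of the episode above 0.015 m).
It also fails if it takes over 54 s, if anything falls off the work surface, if the arm or the gripper's body presses on something with over 40 N, if the wrist force passes 120 N, or if a joint passes its speed limit or range.

## Working session

There is one attempt and no reset: what is moved stays moved. The work goes in short steps, Python scripts to look and compute and a shell command to move; the robot and the scene stay as the last step left them, time stands still between calls to the robot, and variables do not carry over. Pictures are saved under pics/ and viewed, at most 10 in all, crops included, and the job is handed in when it is done.

```bash
mkdir -p pics; ls
cat > h.py <<'E'
import numpy as np, cv2
from station import ctrl
def snap(n,f):
    c=ctrl.camera(n); cv2.imwrite('pics/'+f,c['color'][:,:,::-1]); np.savez('pics/'+f[:-4]+'.npz',**c); return c
def ray(c,px,z):
    K,T=c['intrinsics'],c['camera_from_world']; R,t=T[:3,:3],T[:3,3]
    o=-R.T@t; d=R.T@np.linalg.solve(K,np.array([px[0],px[1],1.])); return o+d*(z-o[2])/d[2]
E
python3 - <<'E'
from h import *
for n in('scene','side'):
    c=snap(n,n+'0.png'); T=c['camera_from_world']; print(n,-T[:3,:3].T@T[:3,3],T[2,:3])
E
```

```text
pics
scene [ 1.30447149 -0.28447219  1.08178319] [-0.5920748   0.19700965 -0.78143114]
side [ 0.40998988 -1.07609559  1.14493648] [ 0.06824101  0.68351775 -0.72673699]
```

View pics/scene0.png

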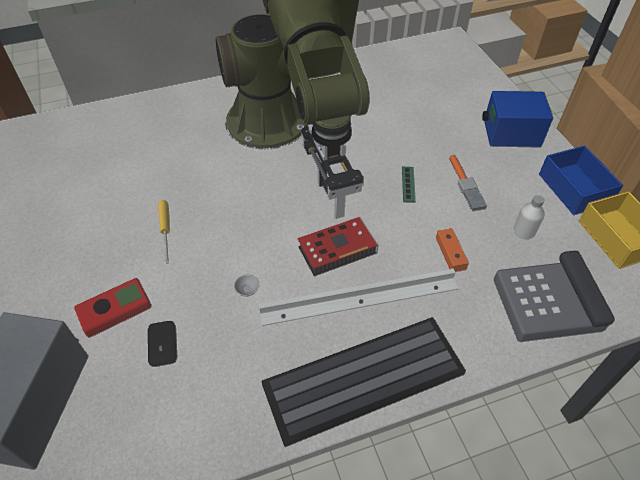

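View pics/side0.png

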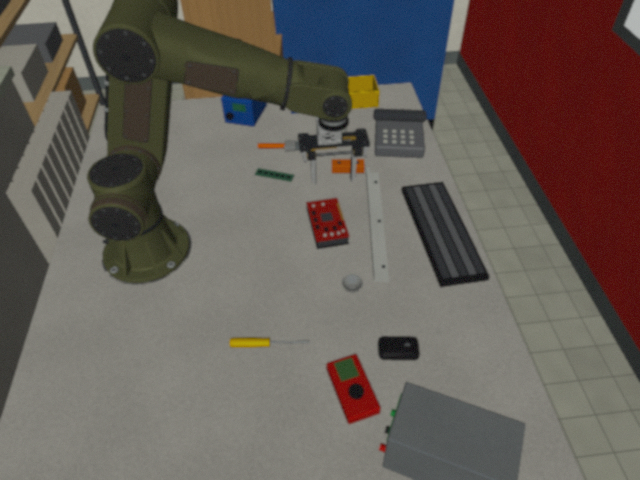

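The card is at (338,243) in the scene view, the fence runs (262,315)–(456,280), the orange stop is at (452,250) on the robot's left, and the dish is at (247,285). Next I'll measure them with masks.

```bash
cat >> h.py <<'E'
def rect(c,mask,z):
    n,l,s,_=cv2.connectedComponentsWithStats(mask.astype(np.uint8)); k=1+s[1:,4].argmax()
    ct=max(cv2.findContours((l==k).astype(np.uint8),0,2)[0],key=cv2.contourArea)[:,0]
    p=np.array([ray(c,q,z)[:2] for q in ct])
    r=cv2.minAreaRect((p*1000).astype(np.float32)); return r,cv2.boxPoints(r).round(1),s[k]
def win(c,x0,y0,x1,y1):
    m=np.zeros((480,640),bool); m[y0:y1,x0:x1]=1; return m
E
python3 - <<'E'
from h import *
for n,wc,ws,wf in(('scene',(285,205,390,285),(430,220,475,275),(250,265,465,330)),('side',(295,190,355,252),(325,155,370,180),(360,165,395,285))):
    c=dict(np.load(f'pics/{n}0.npz')); h=cv2.cvtColor(c['color'],cv2.COLOR_RGB2HSV).astype(int); H,S,V=h[...,0],h[...,1],h[...,2]
    red=((H<6)|(H>170))&(S>130)&(V>90)
    red=cv2.morphologyEx(red.astype(np.uint8),cv2.MORPH_CLOSE,np.ones((9,9)))>0
    for nm,m,z in(('card',red&win(c,*wc),.036),('stop',(H<16)&(S>150)&(V>60)&win(c,*ws),.03)):
        r,b,s=rect(c,m,z); print(n,nm,r,b.tolist(),s)
    x0,y0,x1,y1=wf; g=cv2.resize(c['color'][y0:y1,x0:x1],None,fx=3.5,fy=3.5,interpolation=2)
    cv2.imwrite(f'pics/f_{n}.png',g[:,:,::-1])
E
```

```text
scene card ((537.9623413085938, 22.339759826660156), (97.6181640625, 166.29495239257812), 4.806676387786865) [[482.3999938964844, 101.0999984741211], [496.29998779296875, -64.5999984741211], [593.5999755859375, -56.400001525878906], [579.5999755859375, 109.30000305175781]] [ 298  218   79   50 2067]
scene stop ((640.0658569335938, 274.2271728515625), (48.42311477661133, 111.3850326538086), 82.66990661621094) [[581.7000122070312, 257.29998779296875], [692.2000122070312, 243.10000610351562], [698.4000244140625, 291.1000061035156], [587.9000244140625, 305.29998779296875]] [436 229  32  39 678]
side card ((533.8286743164062, 19.345970153808594), (94.60342407226562, 166.24720764160156), 4.812555313110352) [[479.70001220703125, 98.19999694824219], [493.70001220703125, -67.5], [587.9000244140625, -59.5], [574.0, 106.0999984741211]] [ 307  199   41   43 1220]
side stop ((612.0042114257812, 265.15533447265625), (62.12464141845703, 60.313846588134766), 82.46003723144531) [[578.0, 238.3000030517578], [637.7999877929688, 230.39999389648438], [646.0, 292.0], [586.2000122070312, 299.8999938964844]] [332 160  19  13 240]
```

View pics/f_scene.png

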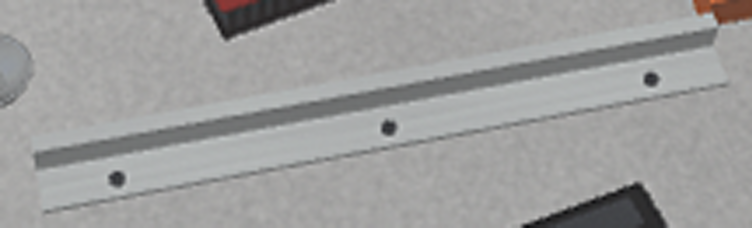

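View pics/f_side.png

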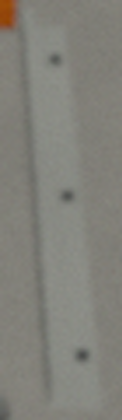

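Run:
```python
from h import *
c=dict(np.load('pics/scene0.npz'))
f=lambda x,y:ray(c,(x/3.5+250-.36,y/3.5+265-.36),.026)[:2]
a,b=f(35,139),f(711,14); print(a,b,np.linalg.norm(b-a)); d=(b-a)/np.linalg.norm(b-a)
yaw=np.arctan2(-d[0],d[1]); print('yaw',yaw,'mid',(a+b)/2)
g,h=f(35,153),f(713,29); print('back dist',np.cross(d,g-a),np.cross(d,h-a))
m=(a+b)/2; nx=np.array([np.cos(yaw),np.sin(yaw)])
F=lambda p:((np.array(p)-m)@nx,(np.array(p)-m)@d)
print('stop centre pred',m-.06*nx+.25*d, 'dish',m-.06*nx-.25*d)
p=m-.049*nx+(.23-.085)*d;print('goal card',p)
for q in[(.482,.101),(.496,-.065),(.594,-.056),(.580,.109),(.536,.021)]:print(q,F(q))
print(ctrl.get_obs()['time_s'],ctrl.get_obs()['grip_width'])
```

```text
[ 0.64091298 -0.19897981] [0.6957154 0.2525481] 0.45484146255265484
yaw -0.12078029919676901 mid [0.66831419 0.02678414]
back dist -0.010282881972627864 -0.011798073582669016
stop centre pred [0.63887301 0.28219209] dish [ 0.57862958 -0.21416538]
goal card [0.63714176 0.17663166]
(0.482, 0.101) (np.float64(-0.19389891518729907), np.float64(0.05122677669664777))
(0.496, -0.065) (np.float64(-0.16000008775657426), np.float64(-0.11187708438218123))
(0.594, -0.056) (np.float64(-0.06379840710005316), np.float64(-0.09113493794405353))
(0.58, 0.109) (np.float64(-0.09757674767223096), np.float64(0.0709762082124954))
(0.536, 0.021) (np.float64(-0.13065336070041564), np.float64(-0.02168412672421698))
0.1 0.09423898009764009<stdin>:6: DeprecationWarning: Arrays of 2-dimensional vectors are deprecated. Use arrays of 3-dimensional vectors instead. (deprecated in NumPy 2.0)
```

```bash
python3 -m pendant '[[[-2.7,0.8,0],-0.06],[[-2.7,0.8,0],-0.06],[[-2.7,0.8,0],0],[[-2.7,0.8,0],0],[[0,0,0],0],[[0,0,0],0]]' 1
```

```text
time_s: 0.6
ee_pos: [0.4415, 0.0323, 0.2058]
eef_rot: [3.141, -0.0, 1.451]
force: [0.0, 0.2, 0.8]
grip_width: 0.0938
grip_force: 0.0
```

Run:
```python
from h import *
c=dict(np.load('pics/scene0.npz'))
print('module',ray(c,(408,184),0),'driver tip/handle',ray(c,(167,262),0),ray(c,(164,202),0))
```

```text
module [0.38920052 0.28372883 0.        ] driver tip/handle [ 0.43433581 -0.37734184  0.        ] [ 0.23488465 -0.35221677  0.        ]
```

```bash
python3 -m pendant '[[[0,0,0],-0.12],[[0,0,0],-0.12],[[0,0,0],-0.12],[[0,0,0],-0.12],[[0,0,0],-0.12],[[0,0,0],-0.12],[[0,0,0],-0.12],[[0,0,0],-0.12],[[0,0,0],-0.12],[[0,0,0],-0.12],[[0,0,0],-0.12],[[0,0,0],-0.12],[[0,0,0],-0.12],[[0,0,0],-0.01],[[0,0,0],0],[[0,0,0],0]]'
python3 -m pendant '[[[0,0,-3],0],[[0,0,-3],0],[[0,0,-3],0],[[0,0,-3],0],[[0,0,-3],0],[[0,0,-2],0],[[0,0,-1.4],0],[[0,0,-1],0],[[0,0,0],0],[[0,0,0],0]]'
python3 - <<'E'
from h import *
snap('side','side1.png')
E
```

```text
time_s: 1.93
ee_pos: [0.4423, 0.0319, 0.2053]
eef_rot: [3.142, 0.0, -0.116]
force: [0.5, 0.2, 0.8]
grip_width: 0.0937
grip_force: 0.0
time_s: 2.77
ee_pos: [0.4422, 0.032, 0.0116]
eef_rot: [3.142, 0.0, -0.118]
force: [1.1, 0.4, 0.7]
grip_width: 0.0939
grip_force: 0.0
```

View pics/side1.png

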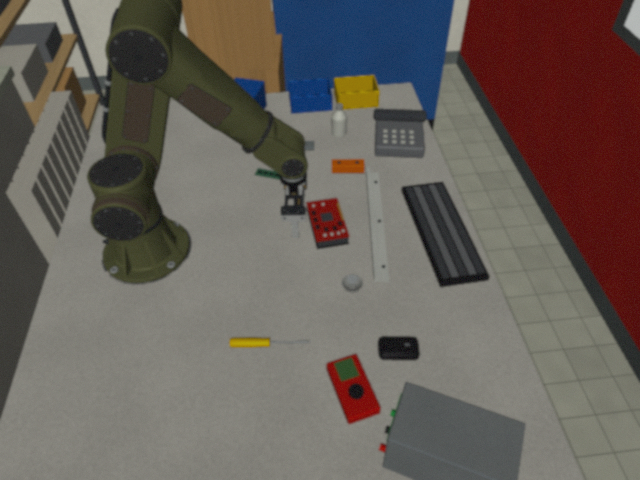

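The fingers are at (290,215), just on the robot's side of the card with clear space. I'll push toward the fence.

```bash
python3 -m pendant '[[[0.8,-0.1,0],0],[[0.8,-0.1,0],0],[[0.8,-0.1,0],0],[[0.8,-0.1,0],0],[[0.8,-0.1,0],0],[[0.8,-0.1,0],0],[[0.8,-0.1,0],0],[[0.8,-0.1,0],0],[[0.8,-0.1,0],0],[[0.8,-0.1,0],0],[[0.8,-0.1,0],0],[[0.8,-0.1,0],0],[[0.4,-0.05,0],0],[[0,0,0],0],[[0,0,0],0]]'
python3 -m pendant '[[[0.3,-0.04,0],0],[[0.3,-0.04,0],0],[[0,0,0],0]]'
python3 -m pendant '[[[0.3,-0.04,0],0],[[0.3,-0.04,0],0],[[0,0,0],0]]'
```

```text
time_s: 4.07
ee_pos: [0.5423, 0.0194, 0.0114]
eef_rot: [-3.142, -0.001, -0.119]
force: [-0.1, 0.4, -0.2]
grip_width: 0.0937
grip_force: 0.0
time_s: 4.32
ee_pos: [0.5483, 0.0187, 0.0114]
eef_rot: [-3.142, -0.0, -0.119]
force: [-0.4, -0.2, -0.0]
grip_width: 0.0937
grip_force: 0.0
time_s: 4.57
ee_pos: [0.5545, 0.0179, 0.0115]
eef_rot: [-3.142, -0.0, -0.119]
force: [0.2, -0.2, 0.3]
grip_width: 0.0938
grip_force: 0.0
```

```bash
python3 -m pendant '[[[0.2,-0.02,0],0],[[0.2,-0.03,0],0]]'
python3 -m pendant '[[[0.2,-0.02,0],0],[[0,0,0],0]]'
python3 - <<'E'
from h import *
for n in('scene','side'): snap(n,n+'2.png')
a=cv2.imread('pics/scene2.png')[200:340,230:480]; cv2.imwrite('pics/s2.png',cv2.resize(a,None,fx=3,fy=3,interpolation=2))
E
```

```text
time_s: 4.73
ee_pos: [0.5549, 0.018, 0.0114]
eef_rot: [-3.142, 0.008, -0.12]
force: [-40.1, 8.8, 33.0]
grip_width: 0.0939
grip_force: 20.7
time_s: 4.9
ee_pos: [0.555, 0.0181, 0.0114]
eef_rot: [3.141, 0.013, -0.12]
force: [-45.1, 7.2, 34.5]
grip_width: 0.0942
grip_force: 22.7
```

View pics/s2.png

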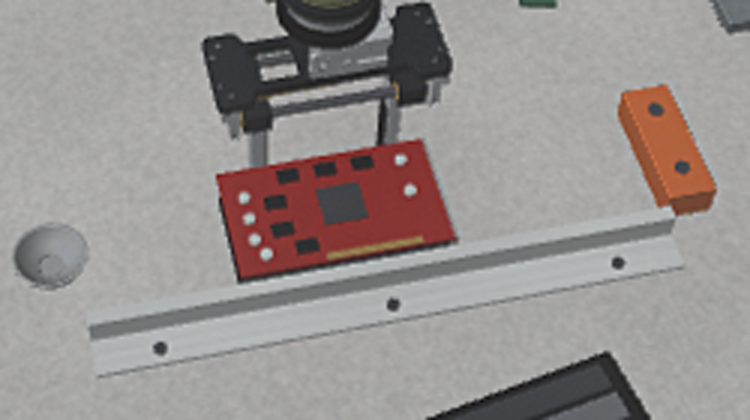

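The card now sits against the fence along its whole edge, and the force rose to 45 N. I'll back off, turn a quarter turn, and go to the −y end.

```bash
python3 -m pendant '[[[-1.5,0.18,0],0],[[-1.5,0.18,0],0],[[0,0,3],0],[[0,0,4],0],[[0,0,4],0],[[0,0,0],0],[[0,0,0],0]]' 0.4
python3 -m pendant '[[[0.55,-1,0],0.12],[[0.55,-1,0],0.12],[[0.55,-1,0],0.12],[[0.55,-1,0],0.12],[[0.55,-1,0],0.12],[[0.55,-1,0],0.12],[[0.55,-1,0],0.12],[[0.55,-1,0],0.12],[[0.55,-1,0],0.12],[[0.55,-1,0],0.12],[[0.55,-1,0],0.12],[[0.55,-1,0],0.12],[[0.55,-1,0],0.12],[[0,0,0],0.01],[[0,0,0],0],[[0,0,0],0]]'
python3 - <<'E'
from h import *
m=np.array([.6683,.0268]); y=-.121; nx=np.array([np.cos(y),np.sin(y)]); d=np.array([-nx[1],nx[0]])
c=snap('scene','scene3.png') 
cs=snap('side','side3.png')
for c,w in((c,(270,215,400,310)),(cs,(320,180,375,252))):
    h=cv2.cvtColor(c['color'],cv2.COLOR_RGB2HSV).astype(int); H,S,V=h[...,0],h[...,1],h[...,2]
    red=((H<6)|(H>170))&(S>130)&(V>90)
    red=cv2.morphologyEx(red.astype(np.uint8),cv2.MORPH_CLOSE,np.ones((9,9)))>0
    r,b,s=rect(c,red&win(c,*w),.036); print(r); print([((q/1000-m)@nx,(q/1000-m)@d) for q in b],s)
E
```

```text
time_s: 5.58
ee_pos: [0.5313, 0.0207, 0.1236]
eef_rot: [-3.141, -0.005, -0.119]
force: [0.3, -0.4, -2.0]
grip_width: 0.0507
grip_force: 0.0
time_s: 6.92
ee_pos: [0.601, -0.1087, 0.1205]
eef_rot: [-3.14, -0.0, 1.447]
force: [0.5, 0.8, 1.1]
grip_width: 0.0375
grip_force: 0.0
((615.2589721679688, 3.5637435913085938), (165.68040466308594, 97.5458755493164), 82.9310302734375)
[(np.float64(-0.0987859646228263), np.float64(-0.11214390341719302)), (np.float64(-0.0012452360918460068), np.float64(-0.11237192323150569)), (np.float64(-0.0008382996034016028), np.float64(0.05328843764818074)), (np.float64(-0.0983790281343819), np.float64(0.0535164574624934))] [ 302  247   79   45 2298]
((611.5964965820312, -0.1932220458984375), (166.03697204589844, 92.09387969970703), 82.72652435302734)
[(np.float64(-0.09958154734342511), np.float64(-0.11637083460709507)), (np.float64(-0.0074376086770019546), np.float64(-0.11695286444634002)), (np.float64(-0.006471230665835976), np.float64(0.04907772840339088)), (np.float64(-0.09861516843293713), np.float64(0.049659750846530695))] [338 202  33  41 950]
```

```bash
python3 -m pendant '[[[0,0,-3],0],[[0,0,-3],0],[[0,0,-3],0],[[0,0,-1.5],0],[[0,0,-0.5],0],[[0,0,0],0],[[0,0,0],0]]'
python3 -m pendant '[[[0.1,0.8,0],0],[[0.1,0.8,0],0],[[0.1,0.8,0],0],[[0.1,0.8,0],0],[[0.1,0.8,0],0],[[0.1,0.8,0],0],[[0.1,0.8,0],0],[[0.1,0.8,0],0],[[0.1,0.8,0],0],[[0.1,0.8,0],0]]'
python3 -m pendant '[[[0.1,0.8,0],0],[[0.1,0.8,0],0],[[0.1,0.8,0],0],[[0.1,0.8,0],0],[[0.1,0.8,0],0],[[0.1,0.8,0],0],[[0.1,0.8,0],0],[[0.1,0.8,0],0],[[0.1,0.8,0],0],[[0.1,0.8,0],0],[[0.05,0.4,0],0],[[0,0,0],0],[[0,0,0],0]]'
```

```text
time_s: 7.6
ee_pos: [0.602, -0.1091, 0.0125]
eef_rot: [3.14, 0.0, 1.45]
force: [0.3, 1.0, 0.5]
grip_width: 0.0376
grip_force: 0.0
time_s: 8.43
ee_pos: [0.6116, -0.0284, 0.0114]
eef_rot: [-3.142, 0.0, 1.451]
force: [-0.7, -3.9, 3.5]
grip_width: 0.0375
grip_force: 2.2
time_s: 9.52
ee_pos: [0.6217, 0.0554, 0.0111]
eef_rot: [-3.141, -0.0, 1.451]
force: [0.2, 0.6, -0.5]
grip_width: 0.0377
grip_force: 0.0
```

```bash
python3 -m pendant '[[[0.06,0.5,0],0],[[0.06,0.5,0],0],[[0.06,0.5,0],0],[[0.06,0.5,0],0],[[0.04,0.3,0],0],[[0,0,0],0]]'
python3 -m pendant '[[[0.03,0.2,0],0],[[0.03,0.2,0],0],[[0,0,0],0]]'
```

```text
time_s: 10.02
ee_pos: [0.6249, 0.0787, 0.0114]
eef_rot: [3.142, -0.0, 1.451]
force: [0.4, -0.1, 0.1]
grip_width: 0.0374
grip_force: 0.0
time_s: 10.27
ee_pos: [0.6255, 0.082, 0.0115]
eef_rot: [3.141, -0.0, 1.451]
force: [-0.6, 0.1, -0.3]
grip_width: 0.038
grip_force: 0.0
```

```bash
for i in 1; do python3 -m pendant '[[[0.03,0.2,0],0],[[0.02,0.2,0],0]]'; done
python3 -m pendant '[[[0.02,0.2,0],0],[[0,0,0],0]]'
```

```text
time_s: 10.43
ee_pos: [0.6257, 0.0841, 0.0115]
eef_rot: [-3.141, 0.003, 1.451]
force: [-6.5, -25.3, 5.5]
grip_width: 0.0376
grip_force: 13.2
time_s: 10.6
ee_pos: [0.6257, 0.0841, 0.0116]
eef_rot: [-3.14, 0.006, 1.45]
force: [-7.2, -26.8, 5.8]
grip_width: 0.0374
grip_force: 14.0
```

Contact with the stop came at the predicted position. I'll back off, lift and check.

```bash
python3 -m pendant '[[[-0.18,-1.5,0],0],[[-0.18,-1.5,0],0],[[0,0,3],0],[[0,0,4],0],[[0,0,4],0],[[-3,-1,0],0],[[-3,-1,0],0],[[-3,-1,0],0],[[0,0,0],0],[[0,0,0],0]]'
python3 - <<'E'
from h import *
m=np.array([.6683,.0268]); y=-.121; nx=np.array([np.cos(y),np.sin(y)]); d=np.array([-nx[1],nx[0]])
c=snap('scene','scene4.png'); h=cv2.cvtColor(c['color'],cv2.COLOR_RGB2HSV).astype(int); H,S,V=h[...,0],h[...,1],h[...,2]
red=((H<6)|(H>170))&(S>130)&(V>90)&win(c,330,200,450,300)
red=cv2.morphologyEx(red.astype(np.uint8),cv2.MORPH_CLOSE,np.ones((9,9)))>0
r,b,s=rect(c,red,.036); print(r); print([((q/1000-m)@nx,(q/1000-m)@d) for q in b],s)
a=c['color'][200:320,230:480,::-1]; cv2.imwrite('pics/s4.png',cv2.resize(a,None,fx=3.2,fy=3.2,interpolation=2))
E
```

```text
time_s: 11.43
ee_pos: [0.532, 0.0272, 0.1221]
eef_rot: [3.141, -0.001, 1.45]
force: [0.3, 0.5, 0.2]
grip_width: 0.0374
grip_force: 0.0
((635.6940307617188, 173.29092407226562), (165.73226928710938, 98.01187133789062), 83.24772644042969)
[(np.float64(-0.09878398170766868), np.float64(0.05850403986241794)), (np.float64(-0.0007952268380557563), np.float64(0.05873344284813479)), (np.float64(-0.0013058803504239873), np.float64(0.2244836992800682)), (np.float64(-0.09928256452012063), np.float64(0.22415502577123006))] [ 372  234   78   45 2188]
```

View pics/s4.png

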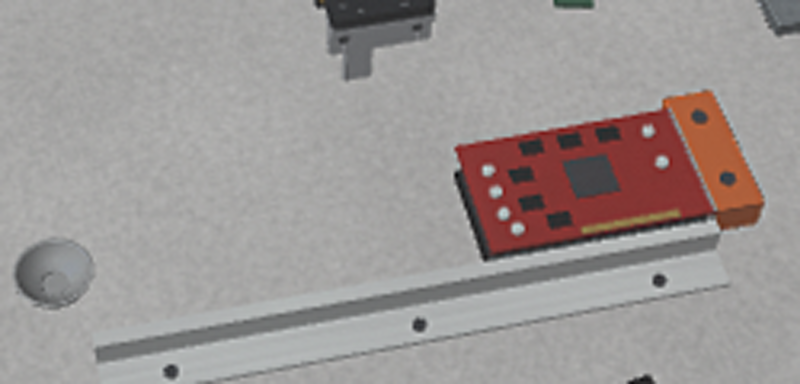

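The card lies flush along the fence, at the same offset as when it was pressed there (about −1 mm), and its end is against the orange stop. The dish hasn't moved and the hand is clear.

```bash
python3 -c "
from station import ctrl
print(ctrl.hand_in())"
```

```text
the job is handed in; nothing more can be done
None
```

The card lies flush along the fence (about 1 mm by camera measurement) with its short end against the orange stop, the hand is clear, and the job was handed in at about 11.5 s; no verdict came back.

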